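# Stack the whetstones to dry on spacer sticks

### The job

Put the whetstones up to dry on the blue base: first the black stone, flat in the middle of the base and lengthwise along it, then the two spacer sticks crosswise on the black stone, one near each end. Lay the red stone on the two sticks, squarely above the black one, and last set the small white dressing stone, lying flat as it does now, in the middle of the red stone. The stones chip, so set each thing down gently, and leave the grinding disc and the oil jar where they are.

Things in the scene. Friction and masses are not known exactly. Their poses are not given: they have to be found in the camera images.
- base: fixed blue drying base, a flat slab 160 x 80 x 12 mm with two thin black strips; origin at the centre of its underside, on the table; x along its 160 mm length, y across, z up; its flat top is 12 mm above the origin; it does not move
- coarse_center (a point): black coarse whetstone, loose block 130 x 50 x 20 mm, lying flat, about 0.3 kg; point at its centre, 10 mm above its underside; x along the 130 mm length, y across the 50 mm width, z up
- medium_center (a point): red-brown medium whetstone, loose block 130 x 50 x 20 mm, lying flat, about 0.3 kg; point at its centre, 10 mm above its underside; x along the length, y across, z up
- stick_pale_center (a point): pale wooden spacer stick, loose, 80 x 12 x 12 mm, lying flat, about 12 g; point at its centre, 6 mm above its underside; x along its 80 mm length, z up
- stick_green_center (a point): bright green painted spacer stick, loose, the same 80 x 12 x 12 mm as the pale one; either stick may go to either end; point at its centre, 6 mm above its underside; x along its length, z up
- dresser_center (a point): small white dressing stone, loose block 60 x 30 x 22 mm, lying flat, about 80 g; point at its centre, 11 mm above its underside; x along the 60 mm length, y across the 30 mm width, z up
- disc: loose brown grinding disc lying flat, 72 mm across, 12 mm thick; leave it alone; origin at the centre of its underside
- oil_jar: small upright amber oil jar with a yellow cap, 44 mm across, 75 mm tall; leave it alone; origin at the centre of its underside
There are look-alikes about, which are no part of the job. Of the things that look like the part that bears stick_green_center, the smallest one is meant.

How it is judged:
By the outcome, as a careful person would: the job done as asked, in the order asked, and still so for the second after the job is handed in, with the robot touching nothing.
It also fails if it takes over 128 s, if anything falls off the work surface, if the arm or the gripper's body presses on something with over 40 N, if the wrist force passes 120 N, or if a joint passes its speed limit or range.

### The arm

A 7-joint arm with a two-finger parallel gripper is mounted at the origin on the work surface. World frame = base frame: x ahead of the robot, y to its left, z up, the work surface at z = 0. Lengths are in m, angles in degrees, forces in N, time in s.
With the tool pointing down it reaches from about 0.425 to 0.875 m from the base axis. Payload 4.7 kg.
Tool frame: the origin (TCP) lies at the very end of the fingers, on their centre line; the grasp point (between the pads) lies 19 mm behind it; z points along the fingers, y is the line along which they close (so a half turn about z gives the same grasp; the last joint's range is limited). The gripper opens to 87 mm and grips with 3 to 60 N. Pads are 19 mm wide; open, the fingers measure 117 mm over their backs; the gripper's body (75 mm by 190 mm) begins 51 mm behind the grasp point.
Start: joints at [72.714, 18.392, -4.016, 83.108, 1.295, 78.541, -3.26], TCP at [0.202, -0.618, 0.223] pointing down, gripper open.
Joint ranges: [-163.93, 163.93], [-17.29, 119.83], [-79.2, 71.16], [3.27, 140.29], [-89.18, 269.18], [5.43, 117.66], [-154.24, 154.24]. Speed limits (degrees/s): [147.25, 147.25, 180, 180, 180, 180, 180].

### API

Orientations are given as a 3x3 rotation matrix whose columns are the frame's x, y, z axes.
In Python, from station import robot gives the robot as it stands.
- The arm moves only by the tool play_rows, never from a script. Its argument "motion" is a list that holds one entry, the list of rows, each a list of 7 numbers: the shift along the world's x, y, z in m, then the turn, a rotation vector about the world's x, y, z in degrees, then the finger opening in m, from 0 to 0.087. A call has 1 to 20 rows; each row shifts and turns the commanded pose from where the row before left it; what a row does not reach is not made up. A row lasts 1/12 s, in which the tool goes at most 41.7 mm and 7.16 degrees, less where a joint would pass 70% of its speed; a pose out of reach is approached as far as the arm can. A call with a gripper value outside its range is refused whole. The fingers move at their own pace and stop on an object; "grip_force" is the grip in N (left out, the last holds). Time passes only in rows, so rows that do not move let the fingers close. It gives the time, the measured TCP pose, the force, the opening and the grip force at its end, in the units of the state.
- robot.observe(): the state, without advancing time (a new reading comes with each control period).
- robot.camera(name): name is "scene" or "side" or "wrist"; returns a dict with "frame" (420x560x3 uint8, blue, green, red), "range_z" (420x560 float32, m along the optical axis (not along the pixel's ray), 0 where there is no reading), "fx", "fy", "cx", "cy" (pixels), "cam_to_world" (4x4, takes a point from camera to world coordinates); the wrist camera has in their place "T_tool_cam" (4x4, takes a point from camera to tool coordinates, whose origin is the TCP and whose axes are the flange's). Camera axes: x right, y down, z forward; pixel columns grow to the right and rows downward; lengths in m; the calibration is good to about 2 mm. A picture is of the moment at which its call begins: read the wrist's pose just before it.
- robot.close_job(): hands the job in; it is judged then, once.
The state is a dict: "time_s": time; "joint_pos": joint angles; "qvel": joint speeds; "joint_torque": joint torques, N m; "tcp_pos": TCP position; "tool_rot": TCP orientation; "force": force on the tool from outside, world axes, zero at the start; "wrist_torque": the same for the moment, N m; "gripper_width": opening from 0.0 (shut) to 1.0 (fully open); "finger_force": force on a finger pad.
Only numpy, scipy, OpenCV 4.12 (cv2) and the standard library are available. Lean on these libraries where they do the work, as an engineer would, in place of code of your own. Each camera call takes 0.05 s, during which the arm holds its last target. There are 200 camera calls.

## Working session

There is one attempt and no reset: what is moved stays moved. The work goes in short steps, Python scripts to look and compute and a tool call to move; the robot and the scene stay as the last step left them, time stands still between calls to the robot, and variables do not carry over. Pictures are saved under pics/ and viewed, at most 14 in all, crops included, and the job is handed in when it is done.

Besides the shell and the picture viewer there is one more tool, called after ">>>" as name(argument=value, ...) on one line, values as JSON. play_rows: Moves the arm, as the interface text tells. Its arguments: {"type":"object","properties":{"motion":{"type":"array","items":{"type":"array","items":{"type":"array","items":{"type":"number"}}}},"grip_force":{"type":"number"}},"required":["motion"]}

```bash
mkdir -p pics; ls
python3 - <<'E'
from station import robot
import cv2,numpy as np
print(robot.observe())
for n in ("scene","side"):
    c=robot.camera(n); cv2.imwrite(f"pics/{n}0.png",c["frame"]); np.savez(f"{n}0.npz",**c)
    print(n,c["fx"],c["cam_to_world"].round(3).tolist())
E
```

```text
pics
{'time_s': 0.0, 'joint_pos': array([72.71261749, 18.4411206 , -4.01524642, 83.17384407,  1.29417152,
       78.54055938, -3.26304535]), 'qvel': array([-3.30847707e-02, -5.56645324e-02,  1.89161482e-03,  3.20012203e-02,
       -4.00242343e-02, -2.56798926e-02,  1.35985448e-05]), 'joint_torque': array([ 3.51922199e-04, -4.91285491e+01, -4.03824449e-01, -3.12525880e+01,
       -6.40320126e-02,  4.37951123e-02,  1.70802819e-04]), 'tcp_pos': array([ 0.20167271, -0.6173484 ,  0.22144738]), 'tool_rot': array([[ 9.50550250e-01,  3.10570057e-01, -6.80186115e-04],
       [ 3.10570790e-01, -9.50548543e-01,  1.80355153e-03],
       [-8.64208187e-05, -1.92561230e-03, -9.99998142e-01]]), 'force': array([-0.81140904, -0.09351323, -0.26362711]), 'wrist_torque': array([-0.02104203, -0.03438664,  0.04228407]), 'finger_force': 0.0, 'gripper_width': 1.0000618595829254}
scene 426.954605792612 [[0.459, 0.593, -0.662, 1.045], [0.888, -0.313, 0.336, -0.309], [-0.007, -0.742, -0.67, 0.653], [0.0, 0.0, 0.0, 1.0]]
side 427.04087978902504 [[-0.942, -0.257, 0.217, 0.201], [-0.337, 0.717, -0.61, 0.687], [0.001, -0.648, -0.762, 0.9], [0.0, 0.0, 0.0, 1.0]]
```

View pics/scene0.png

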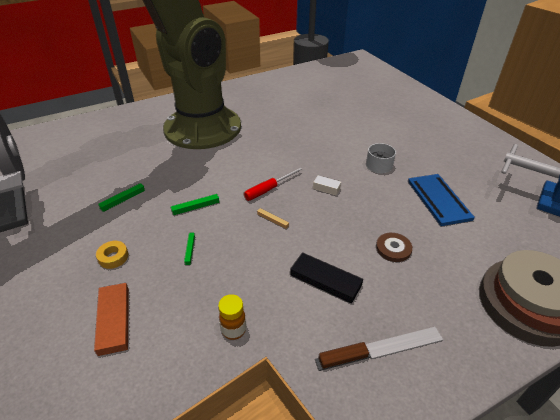

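View pics/side0.png

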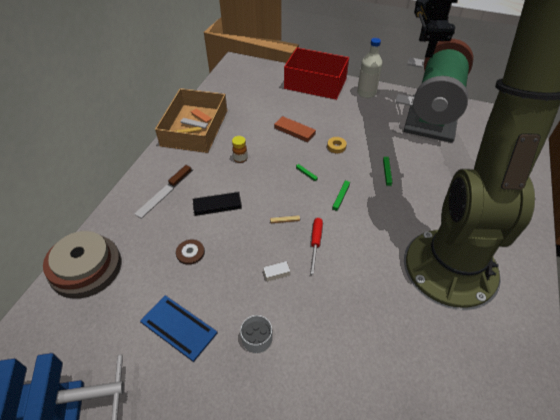

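The pictures show the black stone at scene pixel (326,277), red (112,318), smallest green stick (190,248), pale stick (272,218), white stone (327,185), base (440,198), disc (394,246) and jar (232,317). In the side view they are at (217,203), (295,129), (307,172), (285,219), (277,270), (178,327).

```bash
cat > h.py <<'E'
import numpy as np,cv2
def world(c,T):
    z=c["range_z"].astype(float); v,u=np.mgrid[:z.shape[0],:z.shape[1]]
    P=np.stack([(u-c["cx"])/c["fx"]*z,(v-c["cy"])/c["fy"]*z,z],-1)
    return P@T[:3,:3].T+T[:3,3]
def rect(W,z,seed,top,table=0.,tol=.004):
    """rect of the flat top around seed pixel: centre, (long,short) mm, long-axis angle deg, z"""
    m=((np.abs(W[...,2]-table-top)<tol)&(z>0)).astype(np.uint8)
    n,l=cv2.connectedComponents(m,connectivity=4)
    k=l[seed[1]-3:seed[1]+4,seed[0]-3:seed[0]+4].ravel(); k=k[k>0]
    if len(k)==0: return None
    p=W[l==np.bincount(k).argmax()]
    (cx,cy),(w,h),a=cv2.minAreaRect((p[:,:2]*1000).astype(np.float32))
    if w<h: w,h,a=h,w,a+90
    a=(a+90)%180-90
    return np.round([cx,cy,w,h,a,np.median(p[:,2])*1000,len(p)],1).tolist()
E
python3 - <<'E'
from h import *
S={"scene":dict(black=(326,277,20),red=(112,318,20),green=(190,248,12),green2=(195,204,12),pale=(272,218,12),white=(327,185,22),base=(440,198,12),disc=(385,246,12),jar=(231,303,75)),
"side":dict(black=(217,203,20),red=(295,129,20),green=(307,172,12),green2=(341,195,12),pale=(285,219,12),white=(277,270,22),base=(178,327,12),disc=(181,250,12),jar=(239,141,75))}
for n in S:
    c=dict(np.load(n+"0.npz")); W=world(c,c["cam_to_world"])
    print(n,"table",np.median(W[220:260,250:270,2]))
    for k,(u,v,t) in S[n].items(): print(k,rect(W,c["range_z"],(u,v),t/1000), (W[v,u]*1000).round())
E
```

```text
scene table -0.0010867725054674593
black [634.4, 12.7, 129.8, 53.7, 31.8, 19.0, 1481.0] [642.   8.  20.]
red [535.6, -366.2, 132.1, 51.0, -13.2, 19.0, 1868.0] [ 546. -366.   20.]
green [440.9, -192.0, 78.2, 12.1, -26.6, 11.1, 176.0] [ 444. -191.   10.]
green2 [319.1, -136.0, 108.3, 21.3, 85.6, 14.2, 259.0] [ 324. -137.   12.]
pale [440.0, -0.2, 80.3, 14.6, 24.8, 10.6, 158.0] [444.  -3.  10.]
white [403.3, 163.4, 60.1, 32.8, 37.3, 20.8, 224.0] [414. 158.  20.]
base [558.8, 370.1, 163.6, 82.2, -14.3, 11.0, 1630.0] [564. 368.  10.]
disc [630.5, 180.1, 71.5, 70.7, 11.6, 11.3, 736.0] [625. 162.  11.]
jar [650.9, -185.6, 39.4, 38.7, -46.3, 74.0, 415.0] [ 651. -184.   75.]
side table 0.00063718364593357
black [632.9, 12.2, 129.6, 55.6, 31.1, 20.7, 658.0] [628.  20.  22.]
red [534.8, -366.2, 132.2, 55.3, -14.4, 20.9, 409.0] [ 528. -352.   22.]
green [437.8, -191.3, 81.4, 14.9, -26.5, 12.6, 96.0] [ 435. -187.   12.]
green2 [310.9, -139.7, 11.3, 2.2, 84.7, 15.0, 5.0] [ 316. -123.   22.]
pale [438.6, -0.3, 79.4, 15.5, 26.0, 12.5, 122.0] [436.   4.  13.]
white [402.5, 163.2, 60.0, 31.7, 37.5, 22.0, 285.0] [398. 169.  27.]
base [559.4, 369.5, 162.2, 81.3, -14.8, 12.3, 2422.0] [556. 374.  14.]
disc [628.9, 179.5, 71.5, 69.7, -60.4, 12.7, 523.0] [650. 187.  12.]
jar [649.1, -185.6, 40.5, 37.8, 83.6, 76.1, 106.0] [ 645. -180.   76.]
```

>>> play_rows(motion=[[[0.0155,0.0225,-0.003,0,0,7,0.087],[0.0155,0.0225,-0.003,0,0,7,0.087],[0.0155,0.0225,-0.003,0,0,7,0.087],[0.0155,0.0225,-0.003,0,0,7,0.087],[0.0155,0.0225,-0.003,0,0,7,0.087],[0.0155,0.0225,-0.003,0,0,7,0.087],[0.0155,0.0225,-0.003,0,0,7,0.087],[0.0155,0.0225,-0.003,0,0,7,0.087],[0.0155,0.0225,-0.003,0,0,7,0.087],[0.0155,0.0225,-0.003,0,0,7,0.087],[0.0155,0.0225,-0.003,0,0,7,0.087],[0.0155,0.0225,-0.003,0,0,7,0.087],[0.0155,0.0225,-0.003,0,0,7,0.087],[0.0155,0.0225,-0.003,0,0,7,0.087],[0.0155,0.0225,-0.003,0,0,7,0.087],[0.0155,0.0225,-0.003,0,0,7,0.087],[0.0155,0.0225,-0.003,0,0,7,0.087],[0.0155,0.0225,-0.003,0,0,7,0.087],[0.0155,0.0225,-0.003,0,0,7,0.087],[0.0155,0.0225,-0.003,0,0,7,0.087]]])

```text
time_s: 1.77
tcp_pos: [0.5121, -0.1667, 0.1622]
tool_rot: [[-0.93, 0.368, -0.0], [0.368, 0.93, 0.0], [0.0, -0.0, -1.0]]
force: [0.4, 0.1, 0.8]
gripper_width: 1.001
finger_force: 0.0
```

```bash
cat >> h.py <<'E'
def to(x,y,z,psi):
    """shift and turn from the measured pose to the goal (mm, deg)"""
    from station import robot
    s=robot.observe(); R=s["tool_rot"]; p=np.radians(psi); c,n=np.cos(p),np.sin(p)
    from scipy.spatial.transform import Rotation as Q
    G=np.array([[c,n,0],[n,-c,0],[0,0,-1]])
    print("t",round(s["time_s"],2),"tcp",(s["tcp_pos"]*1000).round(1),"go mm",(np.array([x,y,z])-s["tcp_pos"]*1000).round(1),"turn",Q.from_matrix(G@R.T).as_rotvec(degrees=True).round(2),"psi",np.degrees(np.arctan2(R[1,0],R[0,0])).round(2),"j7",s["joint_pos"][6].round(1),"w",(s["gripper_width"]*87).round(1),"F",s["force"].round(1))
E
python3 - <<'E'
from h import *
to(633.5,12.5,100,211.5)
for n in("scene","side"):
    c=dict(np.load(n+"0.npz")); W=world(c,c["cam_to_world"]); P=W[(W[...,2]>.05)&(W[...,2]<.5)&(c["range_z"]>0)]
    P=P[np.hypot(P[:,0]-.559,P[:,1]-.37)<.3]
    d=np.hypot(P[:,0]-.559,P[:,1]-.37); i=np.argsort(d)[::max(1,len(d)//12)]
    print(n,len(P),(P[i]*1000).round().tolist())
E
```

```text
Traceback (most recent call last):
  File "h.py", line 23, in to
    print("t",round(s["time_s"],2),"tcp",(s["tcp_pos"]*1000).round(1),"go mm",(np.array([x,y,z])-s["tcp_pos"]*1000).round(1),"turn",Q.from_matrix(G@R.T).as_rotvec(degrees=True).round(2),"psi",np.degrees(np.arctan2(R[1,0],R[0,0])).round(2),"j7",s["joint_pos"][6].round(1),"w",(s["gripper_width"]*87).round(1),"F",s["force"].round(1))
                                                                                                                                                                                                                                                                                   ^^^^^^^^^^^^^^^^^^^^^^^^^^^^^
AttributeError: 'float' object has no attribute 'round'
```

>>> play_rows(motion=[[[0.0152,0.0224,-0.0078,0,0,6.64,0.087],[0.0152,0.0224,-0.0078,0,0,6.64,0.087],[0.0152,0.0224,-0.0078,0,0,6.64,0.087],[0.0152,0.0224,-0.0078,0,0,6.64,0.087],[0.0152,0.0224,-0.0078,0,0,6.64,0.087],[0.0152,0.0224,-0.0078,0,0,6.64,0.087],[0.0152,0.0224,-0.0078,0,0,6.64,0.087],[0.0152,0.0224,-0.0078,0,0,6.64,0.087],[0,0,0,0,0,0,0.087],[0,0,0,0,0,0,0.087],[0,0,0,0,0,0,0.087]]])

```text
time_s: 2.68
tcp_pos: [0.633, 0.0105, 0.0997]
tool_rot: [[-0.856, -0.517, -0.001], [-0.517, 0.856, -0.001], [0.001, 0.0, -1.0]]
force: [0.3, -0.1, 0.3]
gripper_width: 1.004
finger_force: 0.0
```

```bash
sed -i 's/(s\["gripper_width"\]\*87).round(1)/round(s["gripper_width"]*87,1)/' h.py
cat >> h.py <<'E'
def wrist(name):
    from station import robot
    s=robot.observe(); T=np.eye(4); T[:3,:3]=s["tool_rot"]; T[:3,3]=s["tcp_pos"]
    c=robot.camera("wrist"); cv2.imwrite(f"pics/{name}.png",c["frame"])
    return c,world(c,T@c["T_tool_cam"])
E
python3 - <<'E'
from h import *
to(633.5,12.5,4,211.5)
c,W=wrist("w1")
d=np.hypot(W[...,0]-.634,W[...,1]-.012); v,u=np.unravel_index(d.argmin(),d.shape); print(u,v,d.min(), rect(W,c["range_z"],(u,v),.02))
for n in("scene","side"):
    c=dict(np.load(n+"0.npz")); W=world(c,c["cam_to_world"]); P=W[(W[...,2]>.05)&(W[...,2]<.5)&(c["range_z"]>0)]
    d=np.hypot(P[:,0]-.559,P[:,1]-.37); P=P[d<.3];d=d[d<.3]; i=np.argsort(d)[::max(1,len(d)//10)]
    print(n,len(P),(P[i]*1000).round().tolist())
E
```

```text
t 2.68 tcp [633.   10.5  99.7] go mm [  0.5   2.  -95.7] turn [ 0.03 -0.07  0.37] psi -148.87 j7 102.4 w 87.3 F [ 0.3 -0.1  0.3]
282 223 0.00019243697976181452 [622.5, 8.3, 104.5, 50.2, 31.5, 20.7, 8890.0]
scene 2522 [[610.0, 482.0, 78.0], [615.0, 549.0, 77.0], [695.0, 541.0, 93.0], [693.0, 569.0, 62.0], [800.0, 298.0, 71.0], [818.0, 333.0, 71.0], [829.0, 369.0, 71.0], [811.0, 255.0, 62.0], [818.0, 252.0, 71.0], [846.0, 314.0, 71.0], [840.0, 265.0, 72.0]]
side 5474 [[605.0, 485.0, 77.0], [600.0, 563.0, 82.0], [685.0, 558.0, 112.0], [683.0, 571.0, 138.0], [669.0, 590.0, 111.0], [660.0, 605.0, 100.0], [823.0, 348.0, 74.0], [835.0, 370.0, 62.0], [843.0, 373.0, 62.0], [735.0, 603.0, 90.0], [845.0, 278.0, 70.0]]
```

View pics/w1.png

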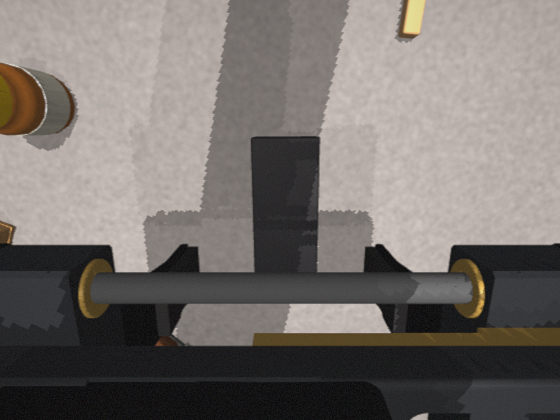

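The wrist view shows the black stone midway between the fingers, its far end at (285,137) and parallel to the tool. I go down and grip.

>>> play_rows(motion=[[[0.0005,0.002,-0.016,0,0,0.37,0.087],[0,0,-0.016,0,0,0,0.087],[0,0,-0.016,0,0,0,0.087],[0,0,-0.016,0,0,0,0.087],[0,0,-0.016,0,0,0,0.087],[0,0,-0.01,0,0,0,0.087],[0,0,-0.0055,0,0,0,0.087],[0,0,0,0,0,0,0.087],[0,0,0,0,0,0,0.03],[0,0,0,0,0,0,0.03],[0,0,0,0,0,0,0.03],[0,0,0,0,0,0,0.03],[0,0,0,0,0,0,0.03],[0,0,0,0,0,0,0.03],[0,0,0,0,0,0,0.03],[0,0,0,0,0,0,0.03]]], grip_force=30)

```text
time_s: 4.07
tcp_pos: [0.6339, 0.0136, 0.0049]
tool_rot: [[-0.852, -0.524, -0.0], [-0.524, 0.852, 0.0], [-0.0, 0.0, -1.0]]
force: [-1.7, 0.1, 1.7]
gripper_width: 0.574
finger_force: 30.0
```

```bash
python3 -c "
from h import *
to(559,370,120,165.5)"
```

```text
t 4.07 tcp [633.9  13.6   4.9] go mm [-74.9 356.4 115.1] turn [-2.000e-02  1.000e-02 -4.609e+01] psi -148.41 j7 99.4 w 49.9 F [-1.7  0.1  1.7]
```

>>> play_rows(motion=[[[0,0,0.015,0,0,0,0.03],[0,0,0.025,0,0,0,0.03],[0,0,0.025,0,0,0,0.03],[0,0,0.025,0,0,0,0.03],[0,0.01,0.025,0,0,0,0.03],[-0.005,0.0227,0,0,0,-3.07,0.03],[-0.005,0.0277,0,0,0,-3.07,0.03],[-0.005,0.0277,0,0,0,-3.07,0.03],[-0.005,0.0277,0,0,0,-3.07,0.03],[-0.005,0.0277,0,0,0,-3.07,0.03],[-0.005,0.0277,0,0,0,-3.07,0.03],[-0.005,0.0277,0,0,0,-3.07,0.03],[-0.005,0.0277,0,0,0,-3.07,0.03],[-0.005,0.0277,0,0,0,-3.07,0.03],[-0.005,0.0277,0,0,0,-3.07,0.03],[-0.005,0.0277,0,0,0,-3.07,0.03],[-0.005,0.0187,0,0,0,-3.07,0.03],[-0.005,0.015,0,0,0,-3.07,0.03],[-0.005,0.01,0,0,0,-3.07,0.03],[-0.005,0.007,0,0,0,-3.07,0.03]]])

```text
time_s: 5.73
tcp_pos: [0.5577, 0.3755, 0.1202]
tool_rot: [[-0.968, 0.25, -0.001], [0.25, 0.968, 0.001], [0.001, 0.001, -1.0]]
force: [0.5, 0.7, -2.5]
gripper_width: 0.571
finger_force: 30.0
```

Run:
```python
from h import *
to(559,370,19,165.5)
c,W=wrist("w2")
m=c["frame"].astype(int); z=c["range_z"]
k=(m[...,0]>m[...,2]+40)&(m[...,0]>80)&(z>0)&(np.abs(W[...,2]-.012)<.02)
print(k.sum(),np.median(W[k][:,2]))
p=(W[k][:,:2]*1000).astype(np.float32); print(cv2.minAreaRect(p))
```

```text
t 5.73 tcp [557.7 375.5 120.2] go mm [   1.3   -5.5 -101.2] turn [-0.05 -0.03 -0.01] psi 165.51 j7 25.5 w 49.7 F [ 0.5  0.7 -2.5]
2069 0.012724184160243235
((579.2240600585938, 479.6873779296875), (326.68060302734375, 62.729244232177734), 42.9580078125)
```

View pics/w2.png

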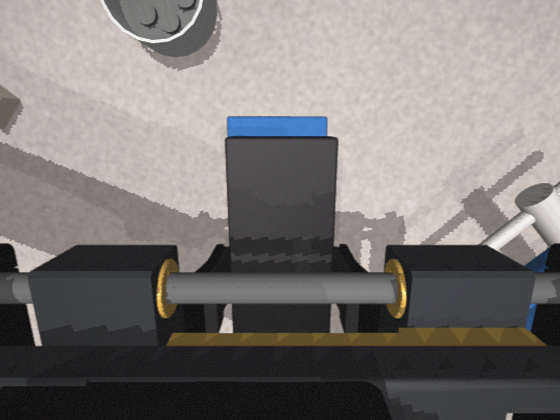

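The wrist view shows the base end edge at (277,125), parallel with the stone. The vise handle is at (520,205), beyond the gripper.

>>> play_rows(motion=[[[0.0007,-0.003,-0.01,0,0,0,0.03],[0.0006,-0.0025,-0.015,0,0,0,0.03],[0,0,-0.015,0,0,0,0.03],[0,0,-0.015,0,0,0,0.03],[0,0,-0.015,0,0,0,0.03],[0,0,-0.012,0,0,0,0.03],[0,0,-0.008,0,0,0,0.03],[0,0,-0.005,0,0,0,0.03],[0,0,-0.003,0,0,0,0.03],[0,0,0,0,0,0,0.03],[0,0,0,0,0,0,0.03],[0,0,0,0,0,0,0.03]]])

```text
time_s: 6.78
tcp_pos: [0.5608, 0.3687, 0.0226]
tool_rot: [[-0.968, 0.25, 0.001], [0.25, 0.968, 0.001], [-0.001, 0.001, -1.0]]
force: [-1.0, -1.3, -1.7]
gripper_width: 0.57
finger_force: 30.0
```

```bash
python3 -c "
from h import *
to(559,370,17,165.5)"
```

```text
t 6.78 tcp [560.8 368.7  22.6] go mm [-1.8  1.3 -5.6] turn [-0.05  0.08 -0.04] psi 165.54 j7 23.6 w 49.6 F [-1.  -1.3 -1.7]
```

>>> play_rows(motion=[[[-0.001,0.001,-0.001,0,0,0,0.03],[0,0,-0.001,0,0,0,0.03],[0,0,-0.001,0,0,0,0.03],[0,0,-0.001,0,0,0,0.03],[0,0,-0.0006,0,0,0,0.03],[0,0,0,0,0,0,0.03],[0,0,0,0,0,0,0.03]]])

```text
time_s: 7.37
tcp_pos: [0.5593, 0.3692, 0.017]
tool_rot: [[-0.968, 0.25, -0.0], [0.25, 0.968, 0.0], [0.0, 0.0, -1.0]]
force: [0.8, -0.1, -2.1]
gripper_width: 0.57
finger_force: 30.0
```

```bash
python3 -c "
from h import *
to(559,370,17,165.5)
from station import robot
c=robot.camera('side'); W=world(c,c['cam_to_world']);cv2.imwrite('pics/side1.png',c['frame'][260:400,100:260].repeat(4,0).repeat(4,1))"
```

```text
t 7.37 tcp [559.3 369.2  17. ] go mm [-0.3  0.8 -0. ] turn [-0.   -0.   -0.03] psi 165.53 j7 23.3 w 49.6 F [ 0.8 -0.1 -2.1]
```

>>> play_rows(motion=[[[0,0.0005,-0.0004,0,0,0,0.03],[0,0,0,0,0,0,0.03],[0,0,-0.0004,0,0,0,0.03],[0,0,0,0,0,0,0.03],[0,0,0,0,0,0,0.03]]])

```text
time_s: 7.83
tcp_pos: [0.5594, 0.3694, 0.0169]
tool_rot: [[-0.968, 0.25, 0.0], [0.25, 0.968, -0.001], [-0.0, -0.0, -1.0]]
force: [-2.1, -4.4, 6.1]
gripper_width: 0.57
finger_force: 30.0
```

>>> play_rows(motion=[[[0,0,0,0,0,0,0.054],[0,0,0,0,0,0,0.06],[0,0,0,0,0,0,0.066],[0,0,0,0,0,0,0.066],[0,0,0.005,0,0,0,0.066],[0,0,0.015,0,0,0,0.066],[0,0,0.025,0,0,0,0.066],[0,0,0.03,0,0,0,0.066],[0,0,0.035,0,0,0,0.066],[0,0,0.03,0,0,0,0.066],[0,-0.01,0,0,0,-7,0.04],[0,-0.01,0,0,0,-7,0.04],[-0.005,-0.015,0,0,0,-7,0.04],[-0.005,-0.02,0,0,0,-7,0.04],[-0.006,-0.02,0,0,0,-7,0.04],[-0.006,-0.02,0,0,0,-7,0.04],[-0.006,-0.02,0,0,0,-7,0.04],[-0.006,-0.02,0,0,0,-7,0.04],[-0.006,-0.02,0,0,0,-7,0.04],[-0.006,-0.02,0,0,0,-7,0.04]]])

```text
time_s: 9.5
tcp_pos: [0.5131, 0.1944, 0.1578]
tool_rot: [[-0.091, 0.996, 0.002], [0.996, 0.091, 0.001], [0.0, 0.002, -1.0]]
force: [0.0, 0.9, -0.7]
gripper_width: 0.463
finger_force: 0.0
```

Run:
```python
from h import *
from station import robot
to(439.5,0,80,25.5)
for n,s in (("scene",(440,190)),("side",(178,320))):
    c=robot.camera(n); W=world(c,c["cam_to_world"]); cv2.imwrite(f"pics/{n}2.png",c["frame"])
    print(n,rect(W,c["range_z"],s,.032), (W[s[1],s[0]]*1000).round())
```

```text
t 9.5 tcp [513.1 194.4 157.8] go mm [ -73.6 -194.4  -77.8] turn [ 4.000e-02  1.200e-01 -6.974e+01] psi 95.24 j7 -22.9 w 40.2 F [ 0.   0.9 -0.7]
scene [559.1, 367.5, 132.5, 52.2, -14.7, 30.9, 862.0] [560. 364.  32.]
side [559.7, 367.6, 132.0, 50.8, -14.7, 32.2, 1272.0] [556. 366.  33.]
```

View pics/side2.png

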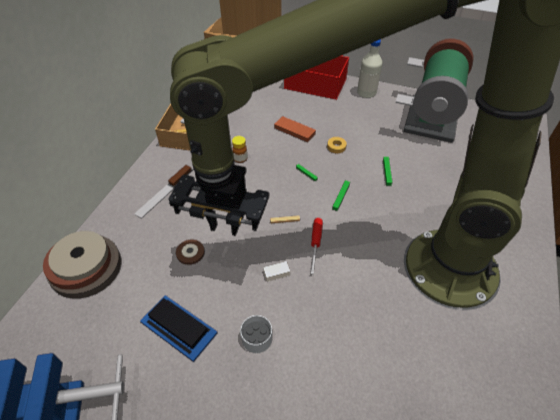

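Side view: black stone sits centred on the base at (178,325), squarely; gripper is on its way to the pale stick at (285,219).

>>> play_rows(motion=[[[-0.0074,-0.0194,-0.0078,0,0,-6.97,0.04],[-0.0074,-0.0194,-0.0078,0,0,-6.97,0.04],[-0.0074,-0.0194,-0.0078,0,0,-6.97,0.04],[-0.0074,-0.0194,-0.0078,0,0,-6.97,0.04],[-0.0074,-0.0194,-0.0078,0,0,-6.97,0.04],[-0.0074,-0.0194,-0.0078,0,0,-6.97,0.04],[-0.0074,-0.0194,-0.0078,0,0,-6.97,0.04],[-0.0074,-0.0194,-0.0078,0,0,-6.97,0.04],[-0.0074,-0.0194,-0.0078,0,0,-6.97,0.04],[-0.0074,-0.0194,-0.0078,0,0,-6.97,0.04],[0,0,0,0,0,0,0.04],[0,0,0,0,0,0,0.04],[0,0,0,0,0,0,0.04]]])

```text
time_s: 10.68
tcp_pos: [0.4404, 0.0021, 0.0793]
tool_rot: [[0.898, 0.439, 0.002], [0.439, -0.898, 0.001], [0.002, 0.0, -1.0]]
force: [-0.3, -0.1, -1.0]
gripper_width: 0.457
finger_force: 0.0
```

```bash
python3 -c "
from h import *
to(439.4,-0.3,4,25.5)"
```

```text
t 10.68 tcp [440.4   2.1  79.3] go mm [ -1.   -2.4 -75.3] turn [-0.03  0.12 -0.55] psi 26.05 j7 -67.8 w 39.8 F [-0.3 -0.1 -1. ]
```

>>> play_rows(motion=[[[-0.001,-0.0024,-0.015,0,0,-0.5,0.04],[0,0,-0.015,0,0,0,0.04],[0,0,-0.015,0,0,0,0.04],[0,0,-0.015,0,0,0,0.04],[0,0,-0.01,0,0,0,0.04],[0,0,-0.005,0,0,0,0.04],[0,0,0,0,0,0,0.04],[0,0,0,0,0,0,0.03],[0,0,0,0,0,0,0.02],[0,0,0,0,0,0,0.01],[0,0,0,0,0,0,0.005],[0,0,0,0,0,0,0.005],[0,0,0,0,0,0,0.005],[0,0,0,0,0,0,0.005]]], grip_force=12)

```text
time_s: 11.85
tcp_pos: [0.4385, -0.0017, 0.0037]
tool_rot: [[0.904, 0.428, 0.001], [0.428, -0.904, -0.0], [0.0, 0.0, -1.0]]
force: [-0.0, 0.2, 2.9]
gripper_width: 0.136
finger_force: 12.0
```

```bash
python3 -c "
from h import *
u=np.array([np.cos(np.radians(14.6)),-np.sin(np.radians(14.6))])
print(np.array([559.4,367.8])-50*u,np.array([559.4,367.8])+50*u)
to(*(np.array([559.4,367.8])-50*u),100,75.4)"
```

```text
[511.01454148 380.40346791] [607.78545852 355.19653209]
t 11.85 tcp [438.5  -1.7   3.7] go mm [ 72.5 382.1  96.3] turn [-0.000e+00  4.000e-02  5.007e+01] psi 25.33 j7 -70.6 w 11.8 F [-0.   0.2  2.9]
```

>>> play_rows(motion=[[[0,0,0.015,0,0,0,0.005],[0,0,0.03,0,0,0,0.005],[0,0.01,0.03,0,0,0,0.005],[0.002,0.015,0.021,0,0,0,0.005],[0.005,0.027,0,0,0,3.6,0.005],[0.005,0.027,0,0,0,3.6,0.005],[0.005,0.027,0,0,0,3.6,0.005],[0.005,0.027,0,0,0,3.6,0.005],[0.005,0.027,0,0,0,3.6,0.005],[0.005,0.027,0,0,0,3.6,0.005],[0.005,0.027,0,0,0,3.6,0.005],[0.005,0.027,0,0,0,3.6,0.005],[0.005,0.027,0,0,0,3.6,0.005],[0.005,0.027,0,0,0,3.6,0.005],[0.005,0.027,0,0,0,3.6,0.005],[0.005,0.027,0,0,0,3.5,0.005],[0.005,0.02,0,0,0,3.5,0.005],[0.005,0.013,0,0,0,3.5,0.005],[0,0,0,0,0,0,0.005],[0,0,0,0,0,0,0.005]]])

```text
time_s: 13.52
tcp_pos: [0.5098, 0.3804, 0.0987]
tool_rot: [[0.252, 0.968, -0.001], [0.968, -0.252, -0.0], [-0.001, -0.001, -1.0]]
force: [0.1, -0.4, -0.7]
gripper_width: 0.132
finger_force: 12.0
```

```bash
python3 -c "
from h import *
to(511,380.4,37,75.4)
c,W=wrist('w3')"
```

```text
t 13.52 tcp [509.8 380.4  98.7] go mm [  1.2  -0.  -61.7] turn [ 0.03 -0.07 -0.01] psi 75.41 j7 -65.0 w 11.4 F [ 0.1 -0.4 -0.7]
```

View pics/w3.png

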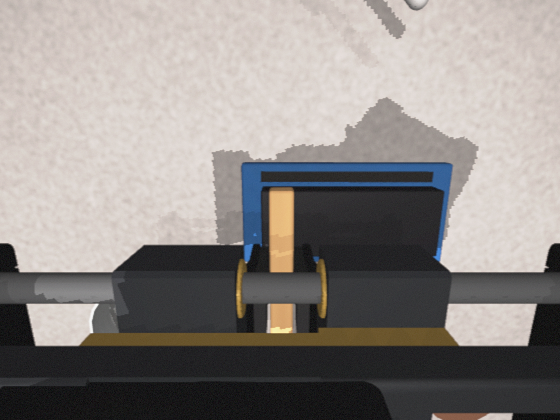

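The wrist view shows the pale stick at (282,230), crosswise over the near end of the black stone, inside its edge.

>>> play_rows(motion=[[[0.001,0,-0.012,0,0,0,0.005],[0,0,-0.015,0,0,0,0.005],[0,0,-0.015,0,0,0,0.005],[0,0,-0.01,0,0,0,0.005],[0,0,-0.006,0,0,0,0.005],[0,0,-0.003,0,0,0,0.005],[0,0,-0.0005,0,0,0,0.005],[0,0,0,0,0,0,0.005],[0,0,-0.0005,0,0,0,0.005],[0,0,0,0,0,0,0.005],[0,0,0,0,0,0,0.005]]])

```text
time_s: 14.48
tcp_pos: [0.5115, 0.3806, 0.0379]
tool_rot: [[0.251, 0.968, 0.001], [0.968, -0.251, 0.0], [0.001, 0.001, -1.0]]
force: [-0.5, -1.0, 0.2]
gripper_width: 0.137
finger_force: 12.0
```

```bash
python3 -c "
from h import *
to(511,380.4,35.7,75.4)"
```

```text
t 14.48 tcp [511.5 380.6  37.9] go mm [-0.5 -0.2 -2.2] turn [-0.03  0.05 -0.04] psi 75.44 j7 -66.6 w 11.9 F [-0.5 -1.   0.2]
```

>>> play_rows(motion=[[[-0.0003,0,-0.0006,0,0,0,0.005],[0,0,-0.0005,0,0,0,0.005],[0,0,-0.0005,0,0,0,0.005],[0,0,-0.0003,0,0,0,0.005],[0,0,0,0,0,0,0.005],[0,0,0,0,0,0,0.005]]])

```text
time_s: 14.98
tcp_pos: [0.511, 0.3804, 0.0358]
tool_rot: [[0.252, 0.968, 0.0], [0.968, -0.252, -0.0], [-0.0, 0.0, -1.0]]
force: [-1.4, -1.2, 4.5]
gripper_width: 0.136
finger_force: 12.0
```

>>> play_rows(motion=[[[0,0,0,0,0,0,0.015],[0,0,0,0,0,0,0.022],[0,0,0,0,0,0,0.03],[0,0,0,0,0,0,0.03],[0,0,0.005,0,0,0,0.03],[0,0,0.015,0,0,0,0.03],[0,0,0.03,0,0,0,0.03],[0,0,0.03,0,0,0,0.04],[0,-0.02,0.02,0,0,-4,0.04],[-0.003,-0.034,0,0,0,-6,0.04],[-0.005,-0.036,0,0,0,-6,0.04],[-0.005,-0.036,0,0,0,-6,0.04],[-0.005,-0.036,0,0,0,-6,0.04],[-0.005,-0.036,0,0,0,-6,0.04],[-0.005,-0.036,0,0,0,-6,0.04],[-0.005,-0.036,0,0,0,-6,0.04],[-0.005,-0.036,0,0,0,-6,0.04],[-0.005,-0.036,0,0,0,-6,0.04],[-0.005,-0.036,0,0,0,-6,0.04],[-0.005,-0.036,0,0,0,-6,0.04]]])

```text
time_s: 16.65
tcp_pos: [0.458, -0.035, 0.1371]
tool_rot: [[0.996, 0.09, 0.003], [0.09, -0.996, -0.0], [0.003, 0.001, -1.0]]
force: [0.9, -0.4, 0.4]
gripper_width: 0.46
finger_force: 0.0
```

Run:
```python
from h import *
from station import robot
to(439.4,-191.6,80,-26.5)
for n,s in (("scene",(425,190)),("side",(196,318))):
    c=robot.camera(n); W=world(c,c["cam_to_world"])
    d=np.linalg.norm(W-[.511,.380,.044],axis=2); v,u=np.unravel_index(d.argmin(),d.shape)
    print(n,rect(W,c["range_z"],(u,v),.044))
```

```text
t 16.65 tcp [458.  -35.  137.1] go mm [ -18.6 -156.6  -57.1] turn [  0.06   0.14 -31.68] psi 5.18 j7 -83.5 w 40.1 F [ 0.9 -0.4  0.4]
scene [512.3, 378.9, 80.6, 16.1, 76.9, 42.7, 134.0]
side [510.8, 379.3, 79.6, 14.2, 75.5, 44.0, 219.0]
```

Pale stick sits well. On to the green one.

>>> play_rows(motion=[[[-0.003,-0.03,-0.005,0,0,-6,0.04],[-0.003,-0.03,-0.01,0,0,-6,0.04],[-0.003,-0.03,-0.01,0,0,-6,0.04],[-0.003,-0.027,-0.01,0,0,-5,0.04],[-0.003,-0.022,-0.01,0,0,-4.3,0.04],[-0.003,-0.015,-0.01,0,0,-4,0.04],[0,0,0,0,0,0,0.04],[0,0,0,0,0,0,0.04],[0,0,0,0,0,0,0.04]]])

```text
time_s: 17.5
tcp_pos: [0.4411, -0.1863, 0.0814]
tool_rot: [[0.901, -0.433, 0.002], [-0.433, -0.901, 0.0], [0.001, -0.001, -1.0]]
force: [-0.3, 0.2, -0.5]
gripper_width: 0.459
finger_force: 0.0
```

```bash
python3 -c "
from h import *
to(439.4,-191.6,4,-26.5)"
```

```text
t 17.5 tcp [ 441.1 -186.3   81.4] go mm [ -1.7  -5.3 -77.4] turn [-0.01  0.09 -0.82] psi -25.68 j7 -96.5 w 39.9 F [-0.3  0.2 -0.5]
```

>>> play_rows(motion=[[[-0.0017,-0.0053,-0.015,0,0,-0.8,0.04],[0,0,-0.015,0,0,0,0.04],[0,0,-0.015,0,0,0,0.04],[0,0,-0.015,0,0,0,0.04],[0,0,-0.011,0,0,0,0.04],[0,0,-0.006,0,0,0,0.04],[0,0,0,0,0,0,0.04],[0,0,0,0,0,0,0.03],[0,0,0,0,0,0,0.02],[0,0,0,0,0,0,0.01],[0,0,0,0,0,0,0.005],[0,0,0,0,0,0,0.005],[0,0,0,0,0,0,0.005],[0,0,0,0,0,0,0.005]]], grip_force=12)

```text
time_s: 18.67
tcp_pos: [0.4386, -0.1931, 0.0038]
tool_rot: [[0.894, -0.449, 0.001], [-0.449, -0.894, -0.0], [0.001, 0.0, -1.0]]
force: [0.2, -0.8, 2.8]
gripper_width: 0.135
finger_force: 12.0
```

```bash
python3 -c "
from h import *
to(607.8,355.2,100,75.4)"
```

```text
t 18.67 tcp [ 438.6 -193.1    3.8] go mm [169.2 548.3  96.2] turn [-2.0000e-02  4.0000e-02  1.0207e+02] psi -26.67 j7 -97.5 w 11.8 F [ 0.2 -0.8  2.8]
```

>>> play_rows(motion=[[[0,0,0.015,0,0,0,0.005],[0,0,0.03,0,0,0,0.005],[0.003,0.012,0.03,0,0,2,0.005],[0.007,0.023,0.025,0,0,4,0.005],[0.01,0.033,0,0,0,6.3,0.005],[0.01,0.033,0,0,0,6.3,0.005],[0.01,0.033,0,0,0,6.3,0.005],[0.01,0.033,0,0,0,6.3,0.005],[0.01,0.033,0,0,0,6.3,0.005],[0.01,0.033,0,0,0,6.3,0.005],[0.01,0.033,0,0,0,6.3,0.005],[0.01,0.033,0,0,0,6.3,0.005],[0.01,0.033,0,0,0,6.3,0.005],[0.01,0.033,0,0,0,6.3,0.005],[0.01,0.033,0,0,0,6.3,0.005],[0.01,0.033,0,0,0,6.3,0.005],[0.01,0.033,0,0,0,6.3,0.005],[0.01,0.033,0,0,0,6.3,0.005],[0.01,0.03,0,0,0,4,0.005],[0.009,0.021,0,0,0,4,0.005]]])

```text
time_s: 20.33
tcp_pos: [0.6066, 0.3586, 0.1029]
tool_rot: [[0.244, 0.97, -0.001], [0.97, -0.244, 0.002], [0.001, -0.001, -1.0]]
force: [-0.4, 0.1, 0.0]
gripper_width: 0.135
finger_force: 12.0
```

>>> play_rows(motion=[[[0,0,0,0,0,0,0.005],[0,0,0,0,0,0,0.005],[0,0,0,0,0,0,0.005]]])

```text
time_s: 20.58
tcp_pos: [0.6072, 0.3537, 0.1027]
tool_rot: [[0.251, 0.968, -0.001], [0.968, -0.251, -0.002], [-0.002, -0.0, -1.0]]
force: [-0.6, -0.8, 0.3]
gripper_width: 0.135
finger_force: 12.0
```

```bash
python3 -c "
from h import *
to(607.8,355.2,37,75.4)
c,W=wrist('w4')"
```

```text
t 20.58 tcp [607.2 353.7 102.7] go mm [  0.6   1.5 -65.7] turn [ 0.1  -0.05 -0.05] psi 75.45 j7 -58.8 w 11.7 F [-0.6 -0.8  0.3]
```

View pics/w4.png

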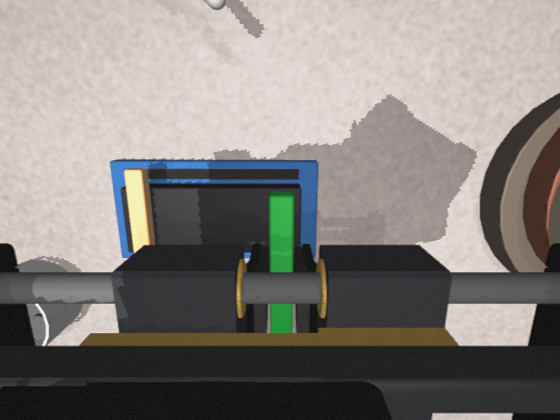

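The wrist view shows the green stick at (282,255), over the far end of the black stone and parallel to the pale one at (138,210). It sits about 3 mm short along its length, so I shift +y.

>>> play_rows(motion=[[[0.001,0.002,-0.012,0,0,0,0.005],[0,0.0015,-0.015,0,0,0,0.005],[0,0,-0.015,0,0,0,0.005],[0,0,-0.012,0,0,0,0.005],[0,0,-0.007,0,0,0,0.005],[0,0,-0.003,0,0,0,0.005],[0,0,-0.001,0,0,0,0.005],[0,0,0,0,0,0,0.005],[0,0,-0.0005,0,0,0,0.005],[0,0,0,0,0,0,0.005],[0,0,0,0,0,0,0.005]]])

```text
time_s: 21.55
tcp_pos: [0.6086, 0.3588, 0.0386]
tool_rot: [[0.25, 0.968, 0.001], [0.968, -0.25, 0.0], [0.001, 0.001, -1.0]]
force: [0.5, 0.4, -0.4]
gripper_width: 0.138
finger_force: 12.0
```

```bash
python3 -c "
from h import *
to(608.4,357.6,35.8,75.4)"
```

```text
t 21.55 tcp [608.6 358.8  38.6] go mm [-0.2 -1.2 -2.8] turn [-0.03  0.06 -0.13] psi 75.53 j7 -60.3 w 12.0 F [ 0.5  0.4 -0.4]
```

>>> play_rows(motion=[[[0,-0.001,-0.001,0,0,0,0.005],[0,0,-0.0006,0,0,0,0.005],[0,0,-0.0005,0,0,0,0.005],[0,0,-0.0004,0,0,0,0.005],[0,0,0,0,0,0,0.005],[0,0,0,0,0,0,0.005]]])

```text
time_s: 22.05
tcp_pos: [0.6084, 0.3573, 0.0359]
tool_rot: [[0.25, 0.968, 0.0], [0.968, -0.25, -0.0], [-0.0, 0.0, -1.0]]
force: [-1.2, -2.4, 3.9]
gripper_width: 0.133
finger_force: 12.0
```

>>> play_rows(motion=[[[0,0,0,0,0,0,0.015],[0,0,0,0,0,0,0.022],[0,0,0,0,0,0,0.03],[0,0,0,0,0,0,0.03],[0,0,0.005,0,0,0,0.03],[0,0,0.015,0,0,0,0.03],[0,0,0.03,0,0,0,0.03],[0,0,0.035,0,0,0,0.04],[0,-0.01,0.035,0,0,2,0.087],[-0.002,-0.025,0,0,0,4,0.087],[-0.004,-0.036,0,0,0,6,0.087],[-0.004,-0.036,0,0,0,6,0.087],[-0.004,-0.036,0,0,0,6,0.087],[-0.004,-0.036,0,0,0,6,0.087],[-0.004,-0.036,0,0,0,6,0.087],[-0.004,-0.036,0,0,0,6,0.087],[-0.004,-0.036,0,0,0,6,0.087],[-0.004,-0.036,0,0,0,6,0.087],[-0.004,-0.036,0,0,0,6,0.087],[-0.004,-0.036,0,0,0,6,0.087]]])

```text
time_s: 23.72
tcp_pos: [0.5663, -0.039, 0.1571]
tool_rot: [[-0.786, 0.618, 0.002], [0.618, 0.786, -0.001], [-0.002, 0.001, -1.0]]
force: [1.2, -0.5, -0.6]
gripper_width: 0.993
finger_force: 0.0
```

Run:
```python
from h import *
from station import robot
to(535.2,-366.2,90,166.3)
for n in ("scene","side"):
    c=robot.camera(n); W=world(c,c["cam_to_world"])
    for p in ([.511,.380,.044],[.608,.356,.044]):
        d=np.linalg.norm(W-p,axis=2); v,u=np.unravel_index(d.argmin(),d.shape)
        print(n,rect(W,c["range_z"],(u,v),.044))
```

```text
t 23.72 tcp [566.3 -39.  157.1] go mm [ -31.1 -327.2  -67.1] turn [2.000e-02 1.400e-01 2.444e+01] psi 141.86 j7 45.3 w 86.4 F [ 1.2 -0.5 -0.6]
scene [511.5, 379.3, 81.3, 14.3, 74.8, 42.7, 134.0]
scene [608.7, 353.7, 81.5, 15.9, 75.8, 42.7, 170.0]
side [511.7, 378.4, 80.6, 13.5, 75.5, 43.8, 221.0]
side [607.9, 353.1, 80.3, 14.2, 75.1, 44.3, 202.0]
```

Both sticks lie parallel, 50 mm either side of the stone's centre. Now the red stone.

>>> play_rows(motion=[[[-0.003,-0.036,-0.006,0,0,2.4,0.087],[-0.003,-0.036,-0.006,0,0,2.4,0.087],[-0.003,-0.036,-0.006,0,0,2.4,0.087],[-0.003,-0.036,-0.006,0,0,2.4,0.087],[-0.003,-0.036,-0.006,0,0,2.4,0.087],[-0.003,-0.036,-0.006,0,0,2.4,0.087],[-0.003,-0.035,-0.006,0,0,2.4,0.087],[-0.003,-0.03,-0.008,0,0,2.4,0.087],[-0.003,-0.022,-0.008,0,0,2,0.087],[-0.002,-0.018,-0.009,0,0,2,0.087],[0,0,0,0,0,0,0.087],[0,0,0,0,0,0,0.087],[0,0,0,0,0,0,0.087]]])

```text
time_s: 24.9
tcp_pos: [0.5385, -0.3569, 0.0895]
tool_rot: [[-0.965, 0.263, 0.002], [0.263, 0.965, 0.001], [-0.001, 0.001, -1.0]]
force: [0.6, 1.0, -0.3]
gripper_width: 1.002
finger_force: 0.0
```

```bash
python3 -c "
from h import *
to(535.2,-366.2,4,166.3)
c,W=wrist('w5')
d=np.linalg.norm(W-[.5,-.357,.02],axis=2); v,u=np.unravel_index(d.argmin(),d.shape); r=rect(W,c['range_z'],(u,v),.02); print(u,v,r)
k=(np.abs(W[...,2]-.0205)<.004); a=np.radians(166); q=W[k][:,:2]@[np.cos(a),np.sin(a)]; print(np.percentile(q,[99,99.9])*1000, np.array([535.2,-366.2])@[np.cos(a),np.sin(a)]+65)"
```

```text
t 24.9 tcp [ 538.5 -356.9   89.5] go mm [ -3.3  -9.3 -85.5] turn [-0.03  0.09  1.53] psi 164.77 j7 94.8 w 87.1 F [ 0.6  1.  -0.3]
265 174 [522.7, -361.7, 104.1, 50.2, -13.6, 20.6, 9597.0]
[-464.04652812 -462.72599268] -542.8940708715116
```

>>> play_rows(motion=[[[-0.002,-0.005,-0.01,0,0,0.9,0.087],[-0.0013,-0.0035,-0.015,0,0,0.7,0.087],[0,0,-0.016,0,0,0,0.087],[0,0,-0.016,0,0,0,0.087],[0,0,-0.014,0,0,0,0.087],[0,0,-0.008,0,0,0,0.087],[0,0,-0.005,0,0,0,0.087],[0,0,0,0,0,0,0.087],[0,0,0,0,0,0,0.065],[0,0,0,0,0,0,0.05],[0,0,0,0,0,0,0.03],[0,0,0,0,0,0,0.03],[0,0,0,0,0,0,0.03],[0,0,0,0,0,0,0.03],[0,0,0,0,0,0,0.03]]], grip_force=30)

```text
time_s: 26.2
tcp_pos: [0.5342, -0.3667, 0.0047]
tool_rot: [[-0.972, 0.236, 0.0], [0.236, 0.972, 0.0], [-0.0, 0.0, -1.0]]
force: [-0.8, 0.7, 1.7]
gripper_width: 0.573
finger_force: 30.0
```

```bash
python3 -c "
from h import *
to(559.5,368,120,165.4)"
```

```text
t 26.2 tcp [ 534.2 -366.7    4.7] go mm [ 25.3 734.7 115.3] turn [-0.02  0.03 -0.94] psi 166.34 j7 95.0 w 49.9 F [-0.8  0.7  1.7]
```

>>> play_rows(motion=[[[0,0,0.012,0,0,0,0.03],[0,0,0.022,0,0,0,0.03],[0,0,0.028,0,0,0,0.03],[0,0,0.028,0,0,0,0.03],[0,0.01,0.025,0,0,0,0.03],[0.001,0.02,0,0,0,0,0.03],[0.001,0.03,0,0,0,0,0.03],[0.001,0.035,0,0,0,0,0.03],[0.001,0.035,0,0,0,0,0.03],[0.001,0.035,0,0,0,0,0.03],[0.001,0.035,0,0,0,0,0.03],[0.001,0.035,0,0,0,0,0.03],[0.001,0.035,0,0,0,0,0.03],[0.001,0.035,0,0,0,0,0.03],[0.001,0.035,0,0,0,0,0.03],[0.001,0.035,0,0,0,0,0.03],[0.001,0.035,0,0,0,0,0.03],[0.001,0.035,0,0,0,0,0.03],[0.001,0.035,0,0,0,0,0.03],[0.001,0.035,0,0,0,0,0.03]]])

```text
time_s: 27.87
tcp_pos: [0.5486, 0.1493, 0.12]
tool_rot: [[-0.972, 0.237, 0.0], [0.237, 0.972, -0.001], [-0.001, -0.001, -1.0]]
force: [1.1, -0.7, -2.5]
gripper_width: 0.57
finger_force: 30.0
```

>>> play_rows(motion=[[[0.002,0.035,0,0,0,-0.2,0.03],[0.002,0.035,0,0,0,-0.2,0.03],[0.002,0.035,0,0,0,-0.2,0.03],[0.002,0.03,0,0,0,-0.2,0.03],[0.002,0.025,0,0,0,-0.2,0.03],[0,0.018,0,0,0,0,0.03],[0,0.01,0,0,0,0,0.03],[0,0.005,0,0,0,0,0.03],[0,0,0,0,0,0,0.03],[0,0,0,0,0,0,0.03],[0,0,0,0,0,0,0.03]]])

```text
time_s: 28.78
tcp_pos: [0.5597, 0.3388, 0.1193]
tool_rot: [[-0.967, 0.255, 0.0], [0.255, 0.967, -0.002], [-0.001, -0.001, -1.0]]
force: [0.3, -1.4, -1.7]
gripper_width: 0.571
finger_force: 30.0
```

```bash
python3 -c "
from h import *
to(559.5,367.8,52,165.4)
c,W=wrist('w6')"
```

```text
t 28.78 tcp [559.7 338.8 119.3] go mm [ -0.2  29.  -67.3] turn [0.09 0.02 0.2 ] psi 165.2 j7 25.8 w 49.7 F [ 0.3 -1.4 -1.7]
```

View pics/w6.png

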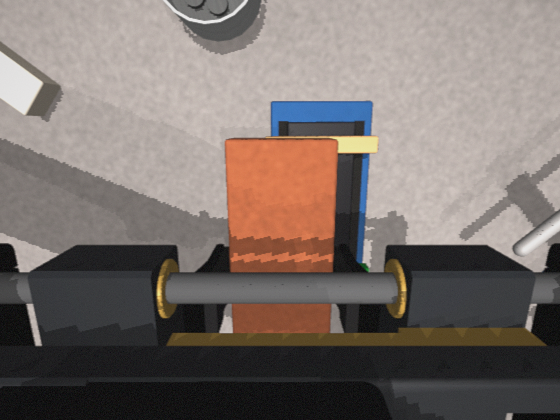

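The red stone at (282,200) is still 29 mm short sideways of the stack (base at (320,150)), but parallel to it. I move over and lower.

>>> play_rows(motion=[[[0,0.008,0,0,0,0.1,0.03],[0,0.01,0,0,0,0.1,0.03],[0,0.007,0,0,0,0,0.03],[0,0.004,-0.006,0,0,0,0.03],[0,0,-0.012,0,0,0,0.03],[0,0,-0.015,0,0,0,0.03],[0,0,-0.013,0,0,0,0.03],[0,0,-0.01,0,0,0,0.03],[0,0,-0.006,0,0,0,0.03],[0,0,-0.003,0,0,0,0.03],[0,0,0,0,0,0,0.03],[0,0,0,0,0,0,0.03],[0,0,0,0,0,0,0.03],[0,0,0,0,0,0,0.03]]])

```text
time_s: 30.0
tcp_pos: [0.5594, 0.3704, 0.0553]
tool_rot: [[-0.968, 0.25, 0.001], [0.25, 0.968, 0.001], [-0.001, 0.001, -1.0]]
force: [0.8, -0.3, -2.9]
gripper_width: 0.567
finger_force: 30.0
```

```bash
python3 -c "
from h import *
to(559.5,367.8,48.7,165.4)"
```

```text
t 30.0 tcp [559.4 370.4  55.3] go mm [ 0.1 -2.6 -6.6] turn [-0.05  0.08 -0.13] psi 165.53 j7 21.9 w 49.4 F [ 0.8 -0.3 -2.9]
```

>>> play_rows(motion=[[[0,-0.001,-0.001,0,0,0,0.03],[0,0,-0.0015,0,0,0,0.03],[0,0,-0.0015,0,0,0,0.03],[0,0,-0.001,0,0,0,0.03],[0,0,-0.0005,0,0,0,0.03],[0,0,0,0,0,0,0.03],[0,0,0,0,0,0,0.03],[0,0,0,0,0,0,0.03]]])

```text
time_s: 30.67
tcp_pos: [0.5589, 0.369, 0.0488]
tool_rot: [[-0.968, 0.25, -0.0], [0.25, 0.968, 0.0], [0.0, 0.0, -1.0]]
force: [-0.5, -0.2, -1.8]
gripper_width: 0.572
finger_force: 30.0
```

>>> play_rows(motion=[[[0,0,-0.0004,0,0,0,0.03],[0,0,0,0,0,0,0.03],[0,0,-0.0003,0,0,0,0.03],[0,0,0,0,0,0,0.03],[0,0,0,0,0,0,0.03]]])

```text
time_s: 31.08
tcp_pos: [0.559, 0.3691, 0.0487]
tool_rot: [[-0.968, 0.25, 0.0], [0.25, 0.968, 0.0], [-0.0, 0.0, -1.0]]
force: [-2.5, -0.9, 2.8]
gripper_width: 0.573
finger_force: 30.0
```

>>> play_rows(motion=[[[0,0,0,0,0,0,0.054],[0,0,0,0,0,0,0.06],[0,0,0,0,0,0,0.066],[0,0,0,0,0,0,0.066],[0,0,0.005,0,0,0,0.066],[0,0,0.015,0,0,0,0.066],[0,0,0.025,0,0,0,0.066],[0,0,0.03,0,0,0,0.066],[-0.008,-0.01,0.02,0,0,3,0.06],[-0.015,-0.02,0,0,0,5,0.06],[-0.019,-0.025,0,0,0,6,0.06],[-0.019,-0.025,0,0,0,6,0.06],[-0.019,-0.025,0,0,0,6,0.06],[-0.019,-0.025,0,0,0,6,0.06],[-0.019,-0.025,0,0,0,6,0.06],[-0.017,-0.023,-0.01,0,0,6,0.06],[-0.014,-0.018,-0.015,0,0,5,0.06],[-0.008,-0.01,-0.015,0,0,3,0.06],[0,0,0,0,0,0,0.06],[0,0,0,0,0,0,0.06]]])

```text
time_s: 32.75
tcp_pos: [0.4047, 0.1661, 0.105]
tool_rot: [[-0.803, -0.596, 0.001], [-0.596, 0.803, -0.001], [-0.001, -0.002, -1.0]]
force: [0.5, -0.2, -0.8]
gripper_width: 0.69
finger_force: 0.0
```

Run:
```python
from h import *
from station import robot
to(402.9,163.3,5,217.4)
for n in ("scene","side"):
    c=robot.camera(n); W=world(c,c["cam_to_world"])
    for p,h in (([.559,.368,.064],.064),([.511,.340,.012],.012)):
        d=np.linalg.norm(W-p,axis=2); v,u=np.unravel_index(d.argmin(),d.shape)
        print(n,rect(W,c["range_z"],(u,v),h))
    cv2.imwrite(f"pics/{n}3.png",c["frame"])
```

```text
t 32.75 tcp [404.7 166.1 105. ] go mm [  -1.8   -2.8 -100. ] turn [0.06 0.08 0.79] psi -143.39 j7 102.0 w 60.0 F [ 0.5 -0.2 -0.8]
scene [560.1, 367.5, 132.9, 53.1, -15.8, 62.9, 873.0]
scene [559.7, 369.0, 161.8, 81.8, -13.7, 11.1, 588.0]
side [559.3, 366.9, 132.3, 50.7, -14.8, 64.3, 1338.0]
side [558.2, 370.2, 160.3, 80.8, -13.9, 12.3, 789.0]
```

View pics/scene3.png

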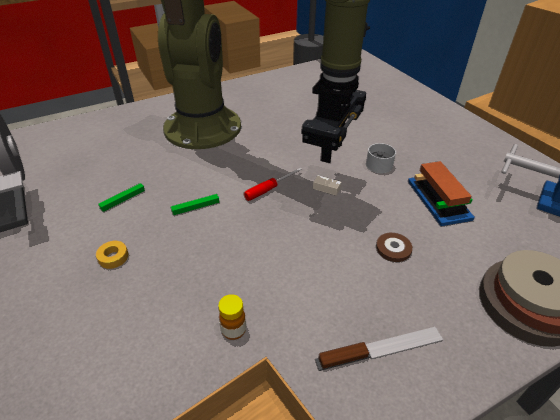

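Scene view: the stack is level, red stone on both sticks at (445,182); the gripper is over the white stone at (327,185), clear of the screwdriver tip at (300,171).

>>> play_rows(motion=[[[-0.0018,-0.0028,-0.015,0,0,0.8,0.06],[0,0,-0.018,0,0,0,0.06],[0,0,-0.018,0,0,0,0.06],[0,0,-0.018,0,0,0,0.06],[0,0,-0.016,0,0,0,0.06],[0,0,-0.01,0,0,0,0.06],[0,0,-0.005,0,0,0,0.06],[0,0,0,0,0,0,0.06],[0,0,0,0,0,0,0.045],[0,0,0,0,0,0,0.035],[0,0,0,0,0,0,0.02],[0,0,0,0,0,0,0.02],[0,0,0,0,0,0,0.02],[0,0,0,0,0,0,0.02],[0,0,0,0,0,0,0.02]]], grip_force=20)

```text
time_s: 34.1
tcp_pos: [0.4028, 0.1635, 0.0046]
tool_rot: [[-0.793, -0.609, 0.001], [-0.609, 0.793, 0.0], [-0.001, -0.0, -1.0]]
force: [-1.6, 0.3, 4.2]
gripper_width: 0.346
finger_force: 20.0
```

```bash
python3 -c "
from h import *
to(559.3,368.5,130,165.3)"
```

```text
t 34.1 tcp [402.8 163.5   4.6] go mm [156.5 205.  125.4] turn [-0.000e+00  4.000e-02 -5.223e+01] psi -142.47 j7 89.0 w 30.1 F [-1.6  0.3  4.2]
```

>>> play_rows(motion=[[[0,0,0.015,0,0,0,0.02],[0,0,0.028,0,0,0,0.02],[0,0,0.03,0,0,0,0.02],[0,0,0.03,0,0,0,0.02],[0.005,0.007,0.022,0,0,-2,0.02],[0.01,0.013,0,0,0,-4,0.02],[0.015,0.02,0,0,0,-5,0.02],[0.015,0.02,0,0,0,-5,0.02],[0.015,0.02,0,0,0,-5,0.02],[0.015,0.02,0,0,0,-5,0.02],[0.015,0.02,0,0,0,-5,0.02],[0.015,0.02,0,0,0,-5,0.02],[0.015,0.02,0,0,0,-5,0.02],[0.015,0.02,0,0,0,-5,0.02],[0.0135,0.0145,0,0,0,-3,0.02],[0.01,0.01,0,0,0,-2,0.02],[0,0,0,0,0,-1.2,0.02],[0,0,0,0,0,0,0.02],[0,0,0,0,0,0,0.02],[0,0,0,0,0,0,0.02]]])

```text
time_s: 35.77
tcp_pos: [0.5585, 0.364, 0.1291]
tool_rot: [[-0.971, 0.241, -0.001], [0.241, 0.971, -0.001], [0.0, -0.001, -1.0]]
force: [0.5, 0.2, -0.4]
gripper_width: 0.345
finger_force: 20.0
```

```bash
python3 -c "
from h import *
to(559.3,368.7,72,165.3)"
```

```text
t 35.77 tcp [558.5 364.  129.1] go mm [  0.8   4.7 -57.1] turn [ 0.04 -0.03 -0.75] psi 166.05 j7 23.5 w 30.0 F [ 0.5  0.2 -0.4]
```

>>> play_rows(motion=[[[0.0008,0.003,-0.008,0,0,-0.7,0.02],[0,0.0015,-0.012,0,0,0,0.02],[0,0,-0.013,0,0,0,0.02],[0,0,-0.011,0,0,0,0.02],[0,0,-0.007,0,0,0,0.02],[0,0,-0.004,0,0,0,0.02],[0,0,-0.002,0,0,0,0.02],[0,0,0,0,0,0,0.02],[0,0,0,0,0,0,0.02],[0,0,0,0,0,0,0.02]]])

```text
time_s: 36.6
tcp_pos: [0.56, 0.37, 0.073]
tool_rot: [[-0.967, 0.253, 0.001], [0.253, 0.967, 0.001], [-0.001, 0.001, -1.0]]
force: [-0.4, -0.2, -1.2]
gripper_width: 0.338
finger_force: 20.0
```

```bash
python3 -c "
from h import *
to(559.3,368.7,68.6,165.3)"
```

```text
t 36.6 tcp [560. 370.  73.] go mm [-0.7 -1.3 -4.4] turn [-0.06  0.05 -0.04] psi 165.34 j7 21.0 w 29.4 F [-0.4 -0.2 -1.2]
```

>>> play_rows(motion=[[[-0.0005,-0.001,-0.001,0,0,0,0.02],[0,0,-0.001,0,0,0,0.02],[0,0,-0.001,0,0,0,0.02],[0,0,-0.0006,0,0,0,0.02],[0,0,0,0,0,0,0.02],[0,0,-0.0003,0,0,0,0.02],[0,0,0,0,0,0,0.02],[0,0,0,0,0,0,0.02]]])

```text
time_s: 37.27
tcp_pos: [0.5593, 0.3686, 0.0687]
tool_rot: [[-0.967, 0.253, 0.0], [0.253, 0.967, 0.0], [-0.0, 0.0, -1.0]]
force: [-1.0, -0.5, 1.6]
gripper_width: 0.343
finger_force: 20.0
```

>>> play_rows(motion=[[[0,0,-0.0002,0,0,0,0.02],[0,0,0,0,0,0,0.02],[0,0,0,0,0,0,0.034],[0,0,0,0,0,0,0.04],[0,0,0,0,0,0,0.048],[0,0,0,0,0,0,0.048],[0,0,0.005,0,0,0,0.048],[0,0,0.015,0,0,0,0.048],[0,0,0.025,0,0,0,0.048],[0,0,0.03,0,0,0,0.048],[0,0,0.03,0,0,0,0.048],[0,-0.015,0,0,0,0,0.048],[0,-0.03,0,0,0,0,0.048],[0,-0.03,0,0,0,0,0.048],[0,-0.03,0,0,0,0,0.048],[0,-0.03,0,0,0,0,0.048],[0,-0.03,0,0,0,0,0.048],[0,-0.015,0,0,0,0,0.048],[0,0,0,0,0,0,0.048],[0,0,0,0,0,0,0.048]]])

```text
time_s: 38.93
tcp_pos: [0.5598, 0.188, 0.1745]
tool_rot: [[-0.967, 0.255, 0.002], [0.255, 0.967, 0.0], [-0.001, 0.001, -1.0]]
force: [-0.2, -0.4, -0.2]
gripper_width: 0.55
finger_force: 0.0
```

Run:
```python
from h import *
from station import robot
for n in ("scene","side"):
    c=robot.camera(n); W=world(c,c["cam_to_world"])
    p=[.559,.368,.086]; d=np.linalg.norm(W-p,axis=2); v,u=np.unravel_index(d.argmin(),d.shape)
    print(n,rect(W,c["range_z"],(u,v),.086))
    cv2.imwrite(f"pics/{n}4.png",c["frame"])
```

```text
scene [560.7, 366.4, 63.0, 32.2, -17.5, 84.8, 255.0]
side [559.9, 367.0, 61.4, 31.3, -13.5, 86.0, 388.0]
```

View pics/scene4.png

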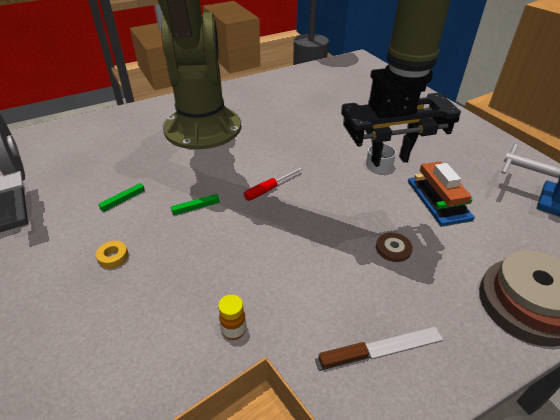

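The scene shows the full stack at (445,190), white stone centred on top, gripper clear, disc and jar where they were.

```bash
python3 -c "
from station import robot
print(robot.close_job())"
```

```text
the job is handed in; nothing more can be done
None
```

The job is done and handed in at about 39 s: black stone, two sticks, red stone and white dressing stone are stacked in order on the blue base, within about 3 mm of its centre by the cameras, and the disc and oil jar were not touched.

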